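# Ram new cartridges home in the drinking-water filter

### The job

Refill the open drinking-water filter: put the long cartridge into the clear housing first and the short one on top of it, then ram both down with the wooden tamper until the long one bottoms out firmly on the housing's floor and nothing gives any more. Take the tamper out and stand it upright on the worktop again, and leave the filter's cap, the mug and the spoon where they are.

Things in the scene. Friction and masses are not known exactly. Their poses are not given: they have to be found in the camera images.
- housing: Fixed upright water-filter housing without its cap: clear tube (60 mm outside, 48 mm bore) on a round white foot 140 mm across, white collar (74 mm across) 144 to 166 mm up. A drain tap at the front (-x) reaches 88 mm from the axis, 72 mm high; a pipe at the back (+x) 67 mm, 166 mm high. Origin: centre of the foot's underside on the worktop, z up the tube's axis.
- spring_tops (a point): Point on the bore's axis, 110 mm above the worktop, level with the tops of four steel springs that narrow the bore below to 41 mm and grip a cartridge. Above them a cartridge slides down by its own weight and comes to rest on them, underside 60 to 100 mm above the worktop; from there it must be pushed against 6 to 16 N of drag, and stays where it is pushed to.
- housing_mouth (a point): Centre of the housing's round mouth, 190 mm above the worktop; a lead-in lip widens the 48 mm bore to 57 mm over the top 9 mm (68 mm across its outside). Wall cupboards with handles overhang the back of the worktop beyond about x = 0.60 m, from z = 0.62 m up: keep the wrist clear of them and carry things low over the mouth.
- housing_floor (a point): Centre of the bore's flat floor, 20 mm above the worktop, 170 mm below the mouth. With the cartridges home, the long one's underside is here and the short one's top is 135 mm above here, 35 mm below the mouth.
- long_cartridge: The longer of two white filter cartridges with grey end caps, standing upright on the worktop: 44 mm diameter, 75 mm high, about 0.12 kg. Origin: centre of its underside, z up its axis. Long and short may stand in either place.
- short_cartridge: The shorter cartridge of the same make: 44 mm diameter, 60 mm high, about 0.12 kg. Origin: centre of its underside, z up its axis.
- tamper: Turned wooden tamper, 123 mm tall, standing on its round foot of 40 mm diameter (foot 28 mm high, then tapering), about 0.14 kg. The straight grip, 27 mm diameter, runs from 50 to 108 mm above the foot's underside and ends in a round dome. Origin: centre of the foot's underside, z up its axis.
- tamper_grip (a point): Where to hold the tamper: on the axis of its straight grip, 85 mm above the underside of the foot.
- cap: The housing's white screw cap, 88 mm diameter, 30 mm high, lying mouth up; a bystander. Origin: centre of its underside.
- tea_mug: Small white tea mug with a handle, 62 x 88 x 50 mm; a bystander. Origin: centre of its underside.
- teaspoon: Steel teaspoon lying on the worktop, 130 mm long; a bystander. Origin: centre of its underside.
Not all that is in view belongs to the job. What is meant by the tamper is not purple, and is the smaller of those in its own colour.

How it is judged:
By the outcome, as a careful person would: the job done as asked, in the order asked, and still so for the second after the job is handed in, with the robot touching nothing.
It also fails if it takes over 66 s, if anything falls off the work surface, if the arm or the gripper's body presses on something with over 40 N, if the wrist force passes 120 N, or if a joint passes its speed limit or range.

### The arm

A 7-joint arm with a two-finger parallel gripper is mounted at the origin on a cart in front of the work surface, level with it; the furniture and walls round the work are solid. World frame = base frame: x ahead of the robot, y to its left, z up, the work surface at z = 0. Lengths are in m, angles in rad, forces in N, time in s.
With the tool pointing down it reaches from about 0.4 to 0.85 m from the base axis. Payload 4.5 kg.
Tool frame: the origin (TCP) lies between the finger pads; the fingertips stand 14 mm ahead of it and the grasp point (between the pads) lies 5 mm behind it; z points along the fingers, y is the line along which they close (so a half turn about z gives the same grasp; the last joint's range is limited). The gripper opens to 85 mm and grips with 20 to 120 N. Pads are 22 mm wide; open, the fingers measure 114 mm over their backs; the gripper's body (76 mm by 85 mm) begins 54 mm behind the grasp point. The pads swing forward as they close: fully open they stand 13 mm farther back than shut.
Start: joints at [1.237, 0.689, -0.195, 1.565, 0.157, 0.902, -0.215], TCP at [0.225, -0.583, 0.245] pointing down, gripper open.
Joint ranges: [-3.01, 3.01], [-0.46, 2.08], [-1.47, 1.51], [0.13, 2.56], [-1, 4.14], [0.04, 2.09], [-2.66, 2.66]. Speed limits (rad/s): [2.57, 2.57, 3.14, 3.14, 3.14, 3.14, 3.14].

### API

Orientations are given as a rotation vector (axis times angle).
In Python, from bench import robot gives the robot as it stands.
- The arm moves only by the shell command python3 -m handwheel 'ROWS' [FORCE]. ROWS is JSON, a list that holds one entry, the list of rows, each a list of 7 numbers: the shift along the tool's x, y, z as a fraction of full scale, then the turn, a rotation vector about the tool's x, y, z as a fraction of full scale, then the opening, from 0 (shut) to 1 (fully open). In form: [[[x, y, z, ax, ay, az, hand], ...]]. A call has 1 to 12 rows; each row is the pose to reach, as a shift and turn from the pose commanded when the call began, along the tool's axes at that moment; what a row does not reach only later rows make up. Full scale, the value 1, is 10 cm for a shift and 60 degrees for a turn. A row lasts 1/12 s, in which the tool goes at most 41.7 mm and 7.16 degrees, less where a joint would pass 70% of its speed; a pose out of reach is approached as far as the arm can. A call with a number of a shift or a turn outside -1 to 1 is refused whole. A call with a gripper value outside its range is refused whole. The fingers move at their own pace and stop on an object; FORCE is the grip in N (left out, the last holds). Time passes only in rows, so rows that repeat a pose let the fingers close. It gives the time, the measured TCP pose, the force, the opening and the grip force at its end, in the units of the state.
- robot.get_state(): the state, without advancing time (a new reading comes with each control period).
- robot.get_image(name): name is "scene" or "top" or "wrist"; returns a dict with "image" (384x512x3 uint8, red, green, blue), "range_z" (384x512 float32, m along the optical axis (not along the pixel's ray), 0 where there is no reading), "intrinsics" (3x3 intrinsics, pixels), "R" (3x3) and "t" (3): a world point X has camera coordinates R X + t. Camera axes: x right, y down, z forward; pixel columns grow to the right and rows downward; lengths in m; the calibration is good to about 2 mm. A picture is of the moment at which its call begins.
- robot.sign_off(): hands the job in; it is judged then, once.
The state is a dict: "time_s": time; "joint_pos": joint angles; "joint_velocities": joint speeds; "joint_torque": joint torques, N m; "eef_pos": TCP position; "orientation": TCP orientation; "force": force on the tool from outside, world axes, zero at the start; "torque": the same for the moment, N m; "width": finger opening in m; "gripper_force": force on a finger pad.
Only numpy, scipy, OpenCV 4.12 (cv2) and the standard library are available. Lean on these libraries where they do the work, as an engineer would, in place of code of your own. Each camera call takes 0.05 s, during which the arm holds its last target. There are 200 camera calls.

## Working session

There is one attempt and no reset: what is moved stays moved. The work goes in short steps, Python scripts to look and compute and a shell command to move; the robot and the scene stay as the last step left them, time stands still between calls to the robot, and variables do not carry over. Pictures are saved under pics/ and viewed, at most 10 in all, crops included, and the job is handed in when it is done.

```bash
mkdir -p pics
cat > h.py <<'E'
import numpy as np, cv2
from bench import robot
def shot(n,f=None):
    d=robot.get_image(n)
    np.savez('%s.npz'%(f or n),**d)
    if f: cv2.imwrite('pics/%s.png'%f,d['image'][:,:,::-1])
    return d
def cloud(d):
    K=d['intrinsics'];z=d['range_z'];v,u=np.indices(z.shape)
    P=np.stack([(u-K[0,2])*z/K[0,0],(v-K[1,2])*z/K[1,1],z],-1)
    W=(P-d['t'])@d['R']; W[z==0]=np.nan
    return W
E
python3 - <<'E'
from h import *
a=shot('scene','scene');b=shot('top','top')
cv2.imwrite('pics/both.png',cv2.resize(np.vstack([a['image'],b['image']])[:,:,::-1],(400,600)) if 0 else np.hstack([a['image'],b['image']])[:,:,::-1])
s=robot.get_state();print({k:np.round(v,3) for k,v in s.items()})
W=cloud(b);print(np.nanmin(W,(0,1)),np.nanmax(W,(0,1)))
E
```

```text
{'time_s': np.float64(0.1), 'joint_pos': array([ 1.237,  0.69 , -0.195,  1.566,  0.157,  0.902, -0.215]), 'joint_velocities': array([ 0.002, -0.003,  0.   , -0.003, -0.001, -0.002,  0.002]), 'joint_torque': array([-4.0000e-03, -5.4061e+01, -1.2720e+00, -1.5899e+01,  9.0000e-03,
        4.0000e-03, -0.0000e+00]), 'eef_pos': array([ 0.225, -0.583,  0.245]), 'orientation': array([-3.087e+00, -5.740e-01,  1.000e-03]), 'force': array([ 0.898, -0.106, -0.122]), 'torque': array([-0.032,  0.006, -0.019]), 'gripper_force': np.float64(0.0), 'width': np.float64(0.085)}
[-0.281561   -1.31999771 -0.91479353] [0.9898506  1.17206838 0.9618716 ]
```

View pics/scene.png

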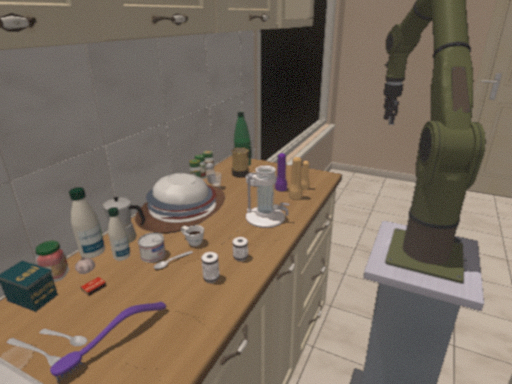

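View pics/top.png

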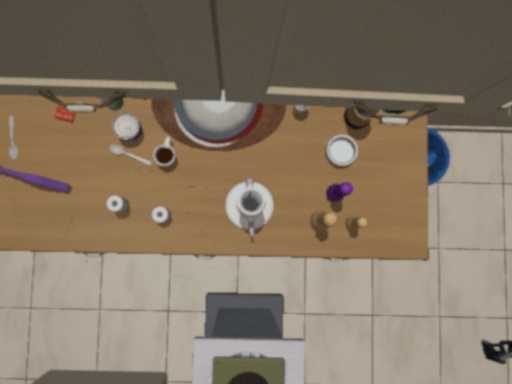

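The scene view shows cartridges at (210,266) and (240,248), and the housing at (265,200). The tampers are at (282,172) purple, (296,180) tan and (305,175) tan. In the top view the cartridges are at (116,204) and (161,215), the housing at (250,204), and the tampers at (340,190) purple, (327,218) tan large and (359,222) tan small.

```bash
cat >> h.py <<'E'
def load(n): return dict(np.load('%s.npz'%n))
E
python3 - <<'E'
from h import *
d=load('top');W=cloud(d)
for n,(u,v),r in [('A',(116,204),14),('B',(161,215),14),('hous',(250,204),30),('tanL',(327,218),17),('tanS',(359,222),12),('purp',(340,190),16),('cap',(342,151),20),('mug',(165,155),16)]:
    p=W[v-r:v+r,u-r:u+r].reshape(-1,3);p=p[p[:,2]>0.012]
    h=np.percentile(p[:,2],97);t=p[p[:,2]>h-0.012]
    print(n,'maxz %.3f'%h,'top ctr',np.round((t.min(0)+t.max(0))/2,3),'size',np.round(np.ptp(t,0),3),len(t),'all',np.round((p.min(0)+p.max(0))/2,3),np.round(np.ptp(p,0),3))
# scene cloud for fits
s=load('scene');S=cloud(s)
for n,(u,v) in [('A',(210,266)),('B',(240,248)),('tanL',(296,182)),('tanS',(305,178)),('hous',(265,185))]:
    r=16;p=S[v-r:v+r,u-r:u+r].reshape(-1,3);c=S[v,u];p=p[(np.hypot(*(p-c)[:,:2].T)<.04)&(p[:,2]>.01)]
    print(n,np.round(c,3),np.round(p.min(0),3),np.round(p.max(0),3))
a=cv2.resize(d['image'][120:260,300:400],None,fx=4,fy=4,interpolation=2);b=cv2.resize(s['image'][140:210,230:330],None,fx=4,fy=4,interpolation=2)
b=cv2.copyMakeBorder(b,0,a.shape[0]-b.shape[0],0,0,0)
cv2.imwrite('pics/crop.png',np.hstack([a,b])[:,:,::-1])
E
```

```text
A maxz 0.081 top ctr [0.524 0.38  0.076] size [0.044 0.043 0.014] 211 all [0.524 0.38  0.048] [0.045 0.043 0.07 ]
B maxz 0.064 top ctr [0.498 0.258 0.06 ] size [0.045 0.042 0.014] 208 all [0.498 0.258 0.04 ] [0.045 0.043 0.054]
hous maxz 0.191 top ctr [0.532 0.01  0.187] size [0.066 0.063 0.016] 267 all [0.524 0.011 0.104] [0.147 0.136 0.183]
tanL maxz 0.171 top ctr [ 0.493 -0.194  0.168] size [0.034 0.034 0.018] 151 all [ 0.508 -0.203  0.096] [0.082 0.071 0.163]
tanS maxz 0.123 top ctr [ 0.489 -0.289  0.119] size [0.024 0.025 0.016] 81 all [ 0.488 -0.289  0.07 ] [0.037 0.034 0.115]
purp maxz 0.162 top ctr [ 0.574 -0.238  0.156] size [0.032 0.033 0.013] 131 all [ 0.574 -0.234  0.088] [0.051 0.045 0.15 ]
cap maxz 0.034 top ctr [ 0.697 -0.255  0.03 ] size [0.089 0.089 0.015] 242 all [ 0.697 -0.254  0.025] [0.089 0.09  0.025]
mug maxz 0.052 top ctr [0.674 0.256 0.048] size [0.077 0.06  0.016] 148 all [0.676 0.249 0.038] [0.081 0.073 0.036]
A [0.511 0.398 0.057] [0.5   0.362 0.01 ] [0.545 0.405 0.078]
B [0.485 0.279 0.048] [0.474 0.242 0.01 ] [0.517 0.283 0.062]
tanL [ 0.483 -0.178  0.073] [ 0.465 -0.201  0.01 ] [ 0.516 -0.165  0.142]
tanS [ 0.48  -0.275  0.052] [ 0.468 -0.295  0.01 ] [ 0.5   -0.264  0.12 ]
hous [0.515 0.042 0.146] [0.493 0.006 0.075] [0.554 0.05  0.191]
```

View pics/crop.png

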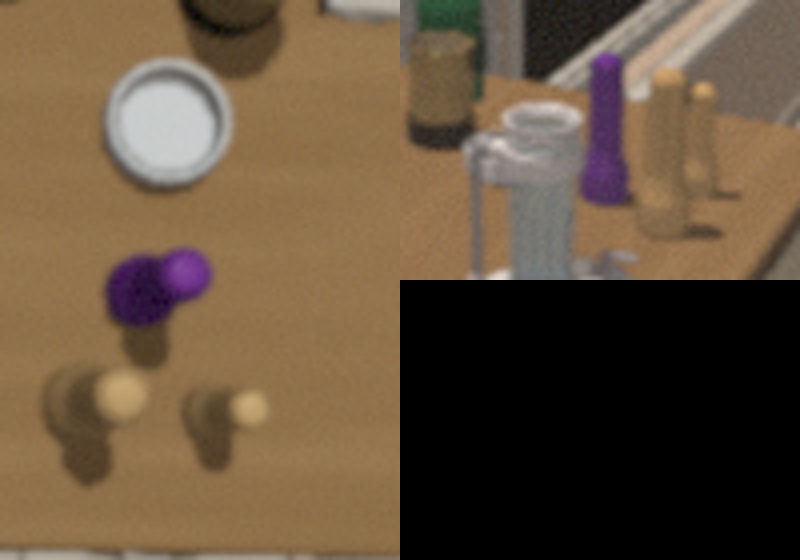

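Small tan tamper, height 0.123: (0.489,−0.289), at top pixel (359,222). The rivals are the purple one at (340,190), 0.16 high, and the tall tan one at (327,218), 0.17 high. A is the long cartridge and B the short one, since their heights match. Next I square up the tool yaw and move toward A.

```bash
H="python3 -m handwheel"
python3 -m handwheel '[[[0,0,-0.1,0,0,0.351,1],[0,0,-0.1,0,0,0.351,1],[0,0,-0.1,0,0,0.351,1],[0,0,-0.1,0,0,0.351,1]]]'
python3 -m handwheel '[[[0.3,-0.4,0,0,0,0,1],[0.6,-0.8,0,0,0,0,1],[0.8,-1,0,0,0,0,1],[0.8,-1,0,0,0,0,1]]]'
python3 -m handwheel '[[[0.3,-0.4,0,0,0,0,1],[0.6,-0.8,0,0,0,0,1],[0.8,-1,0,0,0,0,1],[0.8,-1,0,0,0,0,1]]]'
```

```text
time_s: 0.43
eef_pos: [0.2248, -0.5829, 0.255]
orientation: [-3.141, 0.004, 0.001]
force: [0.5, 0.6, 0.7]
width: 0.0853
gripper_force: 0.0
time_s: 0.77
eef_pos: [0.3124, -0.4751, 0.255]
orientation: [-3.135, -0.026, -0.007]
force: [0.9, 1.7, -0.5]
width: 0.0855
gripper_force: 0.0
time_s: 1.1
eef_pos: [0.3919, -0.3748, 0.2552]
orientation: [-3.136, -0.027, -0.007]
force: [0.7, 0.5, 0.3]
width: 0.0855
gripper_force: 0.0
```

```bash
python3 -m handwheel '[[[0.3,-0.4,0,0,0,0,1],[0.5,-0.8,0,0,0,0,1],[0.7,-1,0,0,0,0,1]]]' >/dev/null
python3 -m handwheel '[[[0.1,-0.4,0,0,0,0,1],[0.2,-0.8,0,0,0,0,1],[0.3,-1,0,0,0,0,1]]]' >/dev/null
python3 -m handwheel '[[[0.1,-0.4,0,0,0,0,1],[0.2,-0.8,0,0,0,0,1],[0.2,-1,0,0,0,0,1]]]' >/dev/null
python3 -m handwheel '[[[0,-0.4,0,0,0,0,1],[0,-0.8,0,0,0,0,1],[0,-1,0,0,0,0,1]]]'
python3 -m handwheel '[[[0,-0.4,0,0,0,0,1],[0,-0.8,0,0,0,0,1],[0,-1,0,0,0,0,1]]]' >/dev/null
python3 -m handwheel '[[[0,-0.4,0,0,0,0,1],[0,-0.8,0,0,0,0,1],[0,-1,0,0,0,0,1]]]' >/dev/null
python3 -m handwheel '[[[0,-0.4,0.2,0,0,0,1],[0,-0.8,0.4,0,0,0,1],[0,-1,0.6,0,0,0,1],[0,-1,0.6,0,0,0,1],[0,-1,0.6,0,0,0,1]]]'
python3 - <<'E'
from h import *
d=shot('wrist','w1');s=robot.get_state();print(s['eef_pos'],s['orientation'],s['time_s'],s['joint_pos'])
W=cloud(d);p=W.reshape(-1,3)
for lo,hi,c in [(.07,.085,(.524,.38)),(.053,.068,(.498,.258))]:
    q=p[(p[:,2]>lo)&(p[:,2]<hi)&(np.hypot(p[:,0]-c[0],p[:,1]-c[1])<.04)]
    if len(q):print(len(q),(q.min(0)+q.max(0))/2,np.ptp(q,0))
E
```

```text
time_s: 2.1
eef_pos: [0.5044, 0.0225, 0.2551]
orientation: [-3.138, -0.016, 0.001]
force: [0.7, -0.2, 0.1]
width: 0.0855
gripper_force: 0.0
time_s: 3.02
eef_pos: [0.503, 0.3181, 0.1933]
orientation: [3.14, 0.011, -0.005]
force: [-0.7, -0.6, 0.3]
width: 0.0853
gripper_force: 0.0
[0.50431659 0.3162526  0.19451417] [ 3.13982972e+00  4.77805198e-03 -1.97270835e-03] 3.0667 [-0.64307135  0.71088179  0.00900802  1.71416862 -0.00790858  0.71863248
 -2.19803365]
2092 [0.52453564 0.38004953 0.07363528] [0.04396265 0.04421097 0.00722964]
1786 [0.49794079 0.25855936 0.05759856] [0.04447373 0.04427745 0.009183  ]
```

View pics/w1.png

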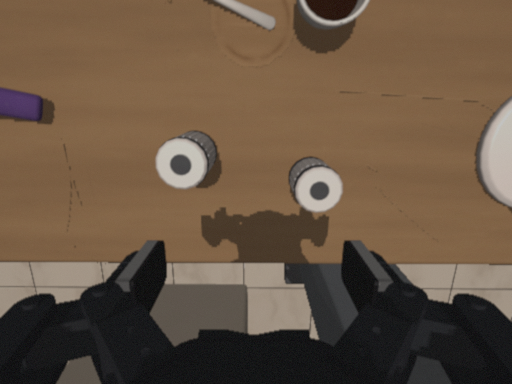

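The wrist view shows the long cartridge at (182,162) and the short one at (318,188). Both positions agree with the top camera.

```bash
python3 -m handwheel '[[[0.1,-0.3,0,0,0,0,1],[0.2,-0.64,0,0,0,0,1],[0.2,-0.64,0.2,0,0,0,1],[0.2,-0.64,0.4,0,0,0,1],[0.2,-0.64,0.4,0,0,0,1],[0.2,-0.64,0.4,0,0,0,1],[0.2,-0.64,0.4,0,0,0,1]]]'
```

```text
time_s: 3.65
eef_pos: [0.5259, 0.3795, 0.1568]
orientation: [-3.141, 0.002, -0.003]
force: [0.3, 0.0, 0.1]
width: 0.0857
gripper_force: 0.0
```

```bash
python3 -m handwheel '[[[-0.01,0,0.3,0,0,0,1],[-0.01,0,0.6,0,0,0,1],[-0.01,0,0.85,0,0,0,1],[-0.01,0,0.97,0,0,0,1],[-0.01,0,0.97,0,0,0,1],[-0.01,0,0.97,0,0,0,1],[-0.01,0,0.97,0,0,0,1]]]'
python3 -m handwheel '[[[0,0,0,0,0,0,0.6],[0,0,0,0,0,0,0.4],[0,0,0,0,0,0,0.3],[0,0,0,0,0,0,0.3],[0,0,0,0,0,0,0.3],[0,0,0,0,0,0,0.3],[0,0,0,0,0,0,0.3],[0,0,0,0,0,0,0.3],[0,0,0,0,0,0,0.3],[0,0,0,0,0,0,0.3]]]' 50
```

```text
time_s: 4.23
eef_pos: [0.5251, 0.3815, 0.0604]
orientation: [-3.139, 0.0, -0.005]
force: [0.8, -0.7, 0.4]
width: 0.0855
gripper_force: 0.0
time_s: 5.07
eef_pos: [0.524, 0.3811, 0.0594]
orientation: [-3.141, -0.0, -0.002]
force: [-0.8, -0.7, 4.9]
width: 0.0426
gripper_force: 50.5
```

```bash
python3 -m handwheel '[[[0,0,-0.2,0,0,0,0.3],[0,0,-0.6,0,0,0,0.3],[0,0,-1,0,0,0,0.3],[0,0,-1,0,0,0,0.3]]]'
python3 -m handwheel '[[[0,0,-0.4,0,0,0,0.3],[0,0.2,-0.8,0,0,0,0.3],[0,0.5,-1,0,0,0,0.3],[0,0.8,-1,0,0,0,0.3],[0,1,-1,0,0,0,0.3]]]'
python3 -m handwheel '[[[0,0.3,-0.1,0,0,0,0.3],[0,0.6,-0.15,0,0,0,0.3],[0,0.9,-0.15,0,0,0,0.3],[0,1,-0.15,0,0,0,0.3]]]'
python3 -m handwheel '[[[0,0.3,0,0,0,0,0.3],[0,0.6,0,0,0,0,0.3],[0,0.8,0,0,0,0,0.3],[0,1,0,0,0,0,0.3],[0,1,0,0,0,0,0.3],[0,1,0,0,0,0,0.3]]]'
```

```text
time_s: 5.4
eef_pos: [0.5278, 0.3838, 0.1662]
orientation: [-3.133, 0.0, -0.018]
force: [0.9, -0.1, -0.8]
width: 0.0427
gripper_force: 51.1
time_s: 5.82
eef_pos: [0.5247, 0.2777, 0.2603]
orientation: [3.141, -0.003, 0.006]
force: [-0.1, -1.3, -1.0]
width: 0.0428
gripper_force: 51.4
time_s: 6.15
eef_pos: [0.5238, 0.1746, 0.2737]
orientation: [3.137, -0.01, 0.0]
force: [0.3, -1.0, -1.7]
width: 0.0426
gripper_force: 51.4
time_s: 6.65
eef_pos: [0.5236, 0.0801, 0.2732]
orientation: [3.141, -0.003, -0.0]
force: [0.8, 0.3, -0.9]
width: 0.0426
gripper_force: 51.4
```

Run:
```python
from h import *
s=robot.get_state();print(s['eef_pos'],s['orientation'],s['width'])
d=shot('wrist');W=cloud(d);p=W.reshape(-1,3)
q=p[(p[:,2]>.183)&(p[:,2]<.197)&(np.hypot(p[:,0]-.532,p[:,1]-.01)<.045)]
print(len(q))
if len(q):print((q.min(0)+q.max(0))/2,np.ptp(q,0))
# held cartridge points
q=p[(p[:,2]<.30)&(p[:,2]>.20)&(np.hypot(p[:,0]-s['eef_pos'][0],p[:,1]-s['eef_pos'][1])<.035)]
print(len(q), q.min(0) if len(q) else 0, q.max(0) if len(q) else 0)
# circle fit housing rim from top view
W=cloud(load('top')).reshape(-1,3);q=W[(W[:,2]>.183)&(np.hypot(W[:,0]-.532,W[:,1]-.01)<.045)]
print((q.min(0)+q.max(0))/2,q.mean(0))
```

```text
[0.52357224 0.08005258 0.27322847] [ 3.14144892e+00 -3.35467444e-03 -9.72269346e-05] 0.04259596219761754
2546
[0.53119164 0.00850125 0.18750075] [0.06637536 0.06617925 0.00897169]
12650 [0.50198061 0.04576853 0.21747709] [0.54678313 0.11434517 0.29999007]
[0.53152994 0.01023389 0.18925618] [0.53221953 0.00999266 0.18837253]
```

```bash
python3 -m handwheel '[[[0.04,0.3,0,0,0,0,0.3],[0.08,0.6,0,0,0,0,0.3],[0.08,0.71,0,0,0,0,0.3],[0.08,0.71,0,0,0,0,0.3],[0.08,0.71,0,0,0,0,0.3],[0.08,0.71,0,0,0,0,0.3]]]'
python3 -m handwheel '[[[0,0,0.1,0,0,0,0.3],[0,0,0.2,0,0,0,0.3],[0,0,0.3,0,0,0,0.3],[0,0,0.4,0,0,0,0.3],[0,0,0.5,0,0,0,0.3],[0,0,0.6,0,0,0,0.3],[0,0,0.63,0,0,0,0.3],[0,0,0.63,0,0,0,0.3],[0,0,0.63,0,0,0,0.3]]]'
```

```text
time_s: 7.2
eef_pos: [0.5316, 0.0123, 0.2732]
orientation: [-3.14, -0.005, 0.0]
force: [1.0, 0.3, -1.3]
width: 0.042
gripper_force: 51.4
time_s: 7.95
eef_pos: [0.5315, 0.0111, 0.2104]
orientation: [-3.141, -0.003, 0.001]
force: [0.3, -0.1, -0.8]
width: 0.0428
gripper_force: 52.1
```

```bash
python3 -m handwheel '[[[0,0.02,0,0,0,0,0.7],[0,0.02,0,0,0,0,0.7],[0,0.02,0,0,0,0,0.7],[0,0.02,0,0,0,0,0.7],[0,0.02,0,0,0,0,0.7],[0,0.02,0,0,0,0,0.7],[0,0.02,-0.2,0,0,0,0.9],[0,0.02,-0.5,0,0,0,0.9],[0,0.02,-0.8,0,0,0,0.9],[0,0.02,-0.8,0,0,0,0.9]]]'
python3 -m handwheel '[[[-0.1,-0.4,0,0,0,0,0.9],[-0.2,-0.8,0,0,0,0,0.9],[-0.2,-1,0,0,0,0,0.9],[-0.2,-1,0,0,0,0,0.9]]]'
python3 - <<'E'
from h import *
s=robot.get_state();print(s['eef_pos'])
W=cloud(shot('top')).reshape(-1,3);q=W[(np.hypot(W[:,0]-.531,W[:,1]-.009)<.016)]
print('bore top z',np.round(np.nanpercentile(q[:,2],[5,25,50,75,95]),3))
d=shot('wrist','w2')
W=cloud(d).reshape(-1,3);q=W[(np.hypot(W[:,0]-.531,W[:,1]-.009)<.018)]
print('bore top z',np.round(np.nanpercentile(q[:,2],[5,25,50,75,95]),3),len(q))
E
```

```text
time_s: 8.78
eef_pos: [0.5349, 0.008, 0.2955]
orientation: [-3.141, 0.0, -0.017]
force: [0.8, -0.4, 0.3]
width: 0.0766
gripper_force: 0.0
time_s: 9.12
eef_pos: [0.5106, 0.1148, 0.2902]
orientation: [-3.137, -0.015, 0.0]
force: [0.9, 1.0, 0.5]
width: 0.0769
gripper_force: 0.0
[0.51058293 0.11475866 0.2902032 ]
bore top z [0.155 0.158 0.159 0.161 0.162]
bore top z [0.158 0.159 0.159 0.16  0.16 ] 1206
```

View pics/w2.png

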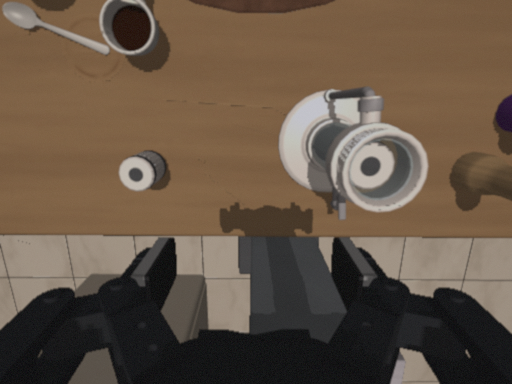

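The wrist view shows the long cartridge sitting inside the housing at (372,166), top at z = 0.159, and the short one at (137,173). Next is the short one.

```bash
python3 -m handwheel '[[[0,-0.4,0.1,0,0,0,1],[-0.1,-0.8,0.4,0,0,0,1],[-0.12,-1,0.7,0,0,0,1],[-0.12,-1,0.7,0,0,0,1]]]' >/dev/null
python3 -m handwheel '[[[0,-0.3,0.2,0,0,0,1],[0,-0.43,0.5,0,0,0,1],[0,-0.43,0.7,0,0,0,1],[0,-0.43,0.7,0,0,0,1],[0,-0.43,0.7,0,0,0,1],[0,-0.43,0.7,0,0,0,1]]]'
```

```text
time_s: 10.05
eef_pos: [0.5009, 0.249, 0.1513]
orientation: [3.141, -0.004, 0.003]
force: [-0.3, -0.2, -0.1]
width: 0.0852
gripper_force: 0.0
```

```bash
python3 -m handwheel '[[[-0.03,-0.09,0.2,0,0,0,1],[-0.03,-0.09,0.4,0,0,0,1],[-0.03,-0.09,0.7,0,0,0,1],[-0.03,-0.09,1,0,0,0,1],[-0.03,-0.09,1,0,0,0,1],[-0.03,-0.09,1,0,0,0,1]]]'
python3 -m handwheel '[[[0,0,0.05,0,0,0,0.6],[0,0,0.05,0,0,0,0.4],[0,0,0.05,0,0,0,0.3],[0,0,0.05,0,0,0,0.3],[0,0,0.05,0,0,0,0.3],[0,0,0.05,0,0,0,0.3],[0,0,0.05,0,0,0,0.3],[0,0,0.05,0,0,0,0.3],[0,0,0.05,0,0,0,0.3],[0,0,0.05,0,0,0,0.3]]]' 50
```

```text
time_s: 10.55
eef_pos: [0.497, 0.2588, 0.0509]
orientation: [3.141, -0.002, -0.001]
force: [-0.2, -0.0, 0.9]
width: 0.0855
gripper_force: 0.0
time_s: 11.38
eef_pos: [0.4975, 0.2601, 0.0471]
orientation: [-3.141, -0.0, -0.004]
force: [-0.4, -0.1, 7.5]
width: 0.0425
gripper_force: 49.9
```

```bash
python3 -m handwheel '[[[0,0,-0.2,0,0,0,0.3],[0,0,-0.6,0,0,0,0.3],[0,0,-1,0,0,0,0.3],[0,0,-1,0,0,0,0.3]]]' >/dev/null
python3 -m handwheel '[[[0.1,0.1,-0.4,0,0,0,0.3],[0.2,0.3,-0.8,0,0,0,0.3],[0.3,0.6,-1,0,0,0,0.3],[0.3,0.9,-1,0,0,0,0.3],[0.3,0.9,-1,0,0,0,0.3]]]' >/dev/null
python3 -m handwheel '[[[0,0.2,-0.15,0,0,0,0.3],[0.04,0.5,-0.15,0,0,0,0.3],[0.04,0.8,-0.15,0,0,0,0.3],[0.04,0.8,-0.15,0,0,0,0.3],[0.04,0.8,-0.15,0,0,0,0.3],[0.04,0.8,-0.15,0,0,0,0.3]]]'
```

```text
time_s: 12.63
eef_pos: [0.5302, 0.0904, 0.2604]
orientation: [-3.141, -0.0, 0.0]
force: [-0.4, 0.7, -2.1]
width: 0.0422
gripper_force: 51.8
```

```bash
python3 -m handwheel '[[[0,0.3,0,0,0,0,0.3],[0.01,0.6,0,0,0,0,0.3],[0.01,0.81,0,0,0,0,0.3],[0.01,0.81,0,0,0,0,0.3],[0.01,0.81,0,0,0,0,0.3],[0.01,0.81,0,0,0,0,0.3],[0.01,0.81,0,0,0,0,0.3]]]'
python3 -m handwheel '[[[0,0,0.1,0,0,0,0.3],[0,0,0.2,0,0,0,0.3],[0,0,0.3,0,0,0,0.3],[0,0,0.4,0,0,0,0.3],[0,0,0.5,0,0,0,0.3],[0,0,0.5,0,0,0,0.3],[0,0,0.5,0,0,0,0.3]]]'
```

```text
time_s: 13.22
eef_pos: [0.5316, 0.0113, 0.2602]
orientation: [-3.14, -0.006, 0.0]
force: [-0.1, 0.4, -0.9]
width: 0.0425
gripper_force: 51.8
time_s: 13.8
eef_pos: [0.5314, 0.0102, 0.21]
orientation: [-3.141, -0.004, 0.002]
force: [-1.0, 0.1, -0.5]
width: 0.0419
gripper_force: 51.8
```

```bash
python3 -m handwheel '[[[0,0,0,0,0,0,0.7],[0,0,0,0,0,0,0.7],[0,0,0,0,0,0,0.7],[0,0,0,0,0,0,0.7],[0,0,0,0,0,0,0.7],[0,0,0,0,0,0,0.7],[0,0,-0.2,0,0,0,0.9],[0,0,-0.5,0,0,0,0.9],[0,0,-0.8,0,0,0,0.9],[0,0,-0.8,0,0,0,0.9]]]'
python3 -m handwheel '[[[-0.1,0.4,0,0,0,0,0.7],[-0.2,0.8,0,0,0,0,0.7],[-0.2,1,0,0,0,0,0.7],[-0.2,1,0,0,0,0,0.7]]]'
python3 -m handwheel '[[[-0.1,0.4,0,0,0,0,0.7],[-0.2,0.8,0,0,0,0,0.7],[-0.2,1,0,0,0,0,0.7],[-0.2,1,0,0,0,0,0.7],[-0.2,1,0,0,0,0,0.7],[-0.2,1,0,0,0,0,0.7]]]'
python3 - <<'E'
from h import *
s=robot.get_state();print(s['eef_pos'])
W=cloud(shot('top')).reshape(-1,3);q=W[(np.hypot(W[:,0]-.531,W[:,1]-.009)<.016)]
print('bore top z',np.round(np.nanpercentile(q[:,2],[5,25,50,75,95]),3))
d=shot('wrist','w3');p=cloud(d).reshape(-1,3)
q=p[(p[:,2]>.11)&(p[:,2]<.13)&(np.hypot(p[:,0]-.489,p[:,1]+.289)<.03)]
print(len(q),(q.min(0)+q.max(0))/2,np.ptp(q,0))
E
```

```text
time_s: 14.63
eef_pos: [0.5349, 0.009, 0.2956]
orientation: [-3.141, 0.0, -0.017]
force: [0.4, 0.4, 0.5]
width: 0.0765
gripper_force: 0.0
time_s: 14.97
eef_pos: [0.5103, -0.0979, 0.2903]
orientation: [3.137, -0.015, -0.001]
force: [-0.5, 0.3, -0.2]
width: 0.06
gripper_force: 0.0
time_s: 15.47
eef_pos: [0.4921, -0.1894, 0.2901]
orientation: [-3.14, -0.003, -0.0]
force: [0.2, 1.1, 0.8]
width: 0.06
gripper_force: 0.0
[ 0.49206122 -0.18943896  0.29005538]
bore top z [0.214 0.216 0.217 0.218 0.22 ]
532 [ 0.48877222 -0.29068168  0.11679422] [0.02595975 0.02605918 0.01355324]
```

View pics/w3.png

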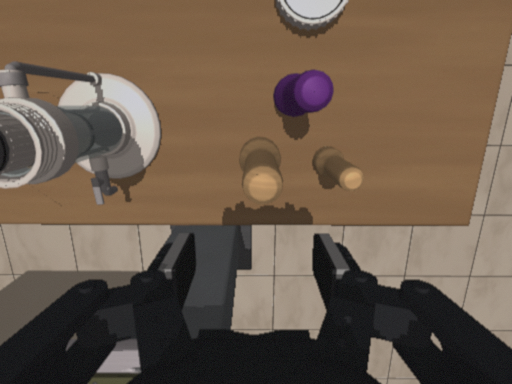

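The wrist view shows the small tan tamper at (350,178), the tall tan one at (262,183), which stays clear, and the purple one at (313,90). The short cartridge is seated on the long one, top at z = 0.217.

```bash
python3 -m handwheel '[[[-0.03,0.4,0,0,0,0,0.6],[-0.03,0.8,0,0,0,0,0.6],[-0.03,1,0,0,0,0,0.6],[-0.03,1,0.3,0,0,0,0.6],[-0.03,1,0.6,0,0,0,0.6],[-0.03,1,0.9,0,0,0,0.6],[-0.03,1,0.9,0,0,0,0.6],[-0.03,1,0.9,0,0,0,0.6],[-0.03,1,0.9,0,0,0,0.6]]]'
```

```text
time_s: 16.32
eef_pos: [0.49, -0.2907, 0.2017]
orientation: [3.141, 0.003, 0.003]
force: [0.3, -0.0, -0.2]
width: 0.0514
gripper_force: 0.0
```

```bash
python3 -m handwheel '[[[-0.01,0,0.3,0,0,0,0.6],[-0.01,0,0.6,0,0,0,0.6],[-0.01,0,0.9,0,0,0,0.6],[-0.01,0,1,0,0,0,0.6],[-0.01,0,1,0,0,0,0.6],[-0.01,0,1,0,0,0,0.6]]]'
python3 -m handwheel '[[[0,0,0.2,0,0,0,0.6],[0,0,0.2,0,0,0,0.6],[0,0,0.2,0,0,0,0.4],[0,0,0.2,0,0,0,0.2],[0,0,0.2,0,0,0,0.1],[0,0,0.2,0,0,0,0.1],[0,0,0.2,0,0,0,0.1],[0,0,0.2,0,0,0,0.1],[0,0,0.2,0,0,0,0.1],[0,0,0.2,0,0,0,0.1],[0,0,0.2,0,0,0,0.1],[0,0,0.2,0,0,0,0.1]]]' 110
```

```text
time_s: 16.82
eef_pos: [0.4889, -0.2916, 0.1019]
orientation: [3.14, 0.001, 0.003]
force: [0.0, -0.6, 0.9]
width: 0.0511
gripper_force: 0.0
time_s: 17.82
eef_pos: [0.4887, -0.2915, 0.0824]
orientation: [3.14, 0.0, 0.004]
force: [-1.0, 0.9, 6.2]
width: 0.0255
gripper_force: 107.6
```

```bash
python3 -m handwheel '[[[0,0,-0.2,0,0,0,0.1],[0,0,-0.6,0,0,0,0.1],[0,0,-1,0,0,0,0.1],[0,0,-1,0,0,0,0.1]]]' >/dev/null
python3 -m handwheel '[[[0,0,-0.4,0,0,0,0.1],[0.1,-0.1,-0.8,0,0,0,0.1],[0.2,-0.3,-1,0,0,0,0.1],[0.2,-0.6,-1,0,0,0,0.1],[0.2,-0.9,-1,0,0,0,0.1]]]' >/dev/null
python3 -m handwheel '[[[0.1,-0.3,-0.3,0,0,0,0.1],[0.2,-0.6,-0.47,0,0,0,0.1],[0.2,-0.9,-0.47,0,0,0,0.1],[0.2,-0.9,-0.47,0,0,0,0.1]]]' >/dev/null
python3 -m handwheel '[[[0,-0.3,0,0,0,0,0.1],[0,-0.6,0,0,0,0,0.1],[0,-0.7,0,0,0,0,0.1],[0,-0.7,0,0,0,0,0.1],[0,-0.7,0,0,0,0,0.1],[0,-0.7,0,0,0,0,0.1]]]'
```

```text
time_s: 19.4
eef_pos: [0.5274, -0.0431, 0.3275]
orientation: [3.14, -0.003, 0.0]
force: [-0.6, 0.5, -1.3]
width: 0.0257
gripper_force: 108.6
```

```bash
python3 -m handwheel '[[[0.02,-0.2,0,0,0,0,0.1],[0.04,-0.4,0,0,0,0,0.1],[0.04,-0.52,0,0,0,0,0.1],[0.04,-0.52,0,0,0,0,0.1],[0.04,-0.52,0,0,0,0,0.1],[0.04,-0.52,0,0,0,0,0.1],[0.04,-0.52,0,0,0,0,0.1]]]'
python3 - <<'E'
from h import *
s=robot.get_state();print(s['eef_pos'])
for n in ['top','scene']:
    d=shot(n,n+'4');p=cloud(d).reshape(-1,3)
    e=s['eef_pos']
    for lo,hi in [(.205,.225),(.24,.27)]:
        q=p[(p[:,2]>lo)&(p[:,2]<hi)&(np.hypot(p[:,0]-.531,p[:,1]-.009)<.04)]
        if len(q):print(n,lo,len(q),q.min(0),q.max(0))
d=load('scene4');cv2.imwrite('pics/c4.png',cv2.resize(d['image'][90:240,200:340],None,fx=4,fy=4,interpolation=2)[:,:,::-1])
E
```

```text
time_s: 19.98
eef_pos: [0.5315, 0.0088, 0.3273]
orientation: [3.14, -0.004, -0.0]
force: [-0.1, -0.5, -1.6]
width: 0.0257
gripper_force: 108.6
[0.53148048 0.00883449 0.3272742 ]
scene 0.205 85 [ 0.50935739 -0.00994605  0.20509106] [0.553317   0.03431993 0.2181842 ]
scene 0.24 87 [5.10692672e-01 1.16724890e-05 2.44664714e-01] [0.54889399 0.0323339  0.26988675]
```

View pics/c4.png

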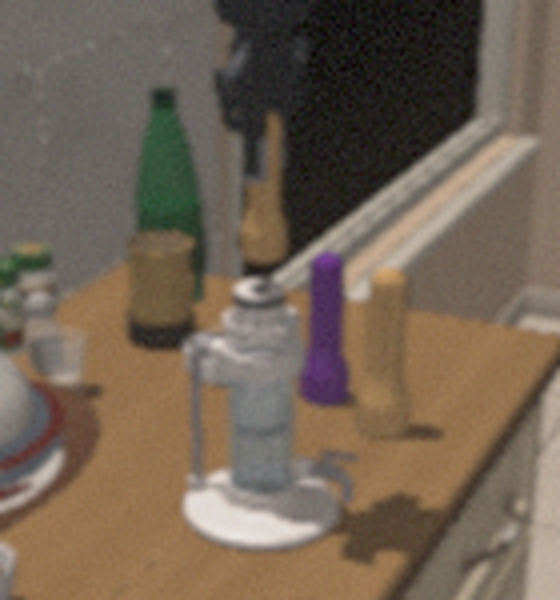

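The crop shows the tamper upright at (263,220), above the short cartridge, which protrudes from the mouth at (262,290). Next I ram it down.

```bash
python3 -m handwheel '[[[0,0,0.1,0,0,0,0.1],[0,0,0.2,0,0,0,0.1],[0,0,0.25,0,0,0,0.1],[0,0,0.3,0,0,0,0.1],[0,0,0.35,0,0,0,0.1],[0,0,0.4,0,0,0,0.1],[0,0,0.4,0,0,0,0.1]]]'
python3 -m handwheel '[[[0,0,0.05,0,0,0,0.1],[0,0,0.1,0,0,0,0.1],[0,0,0.15,0,0,0,0.1],[0,0,0.2,0,0,0,0.1],[0,0,0.2,0,0,0,0.1]]]'
```

```text
time_s: 20.67
eef_pos: [0.5319, 0.0103, 0.2886]
orientation: [3.141, -0.001, 0.002]
force: [-1.7, -0.5, 6.8]
width: 0.0258
gripper_force: 109.6
time_s: 21.08
eef_pos: [0.5316, 0.0103, 0.2687]
orientation: [3.141, -0.0, 0.001]
force: [-1.5, 0.2, 9.7]
width: 0.0257
gripper_force: 110.0
```

```bash
python3 -m handwheel '[[[0,0,0.05,0,0,0,0.1],[0,0,0.1,0,0,0,0.1],[0,0,0.15,0,0,0,0.1],[0,0,0.2,0,0,0,0.1],[0,0,0.2,0,0,0,0.1]]]'
python3 -m handwheel '[[[0,0,0.03,0,0,0,0.1],[0,0,0.06,0,0,0,0.1],[0,0,0.08,0,0,0,0.1],[0,0,0.08,0,0,0,0.1]]]'
```

```text
time_s: 21.5
eef_pos: [0.5314, 0.0103, 0.2485]
orientation: [3.141, -0.0, 0.0]
force: [-2.9, -0.5, 8.3]
width: 0.0256
gripper_force: 109.9
time_s: 21.83
eef_pos: [0.5315, 0.0103, 0.241]
orientation: [3.141, -0.0, 0.001]
force: [-3.7, -0.5, 12.4]
width: 0.0259
gripper_force: 110.2
```

```bash
python3 -m handwheel '[[[0,0,0.02,0,0,0,0.1],[0,0,0.03,0,0,0,0.1],[0,0,0.03,0,0,0,0.1]]]' | sed -n 1,4p
python3 -m handwheel '[[[0,0,0.01,0,0,0,0.1],[0,0,0.02,0,0,0,0.1],[0,0,0.02,0,0,0,0.1]]]' | sed -n 1,4p
```

```text
time_s: 22.08
eef_pos: [0.5316, 0.0103, 0.2382]
orientation: [3.141, -0.001, 0.001]
force: [-3.7, -0.1, 14.6]
time_s: 22.33
eef_pos: [0.532, 0.0103, 0.2374]
orientation: [3.141, -0.001, 0.003]
force: [-5.6, -0.5, 23.1]
```

Force is rising at the predicted depth. I'll press on to a firm stop.

```bash
python3 -m handwheel '[[[0,0,0.01,0,0,0,0.1],[0,0,0.02,0,0,0,0.1],[0,0,0.02,0,0,0,0.1]]]' | sed -n 1,4p
python3 -m handwheel '[[[0,0,0.01,0,0,0,0.1],[0,0,0.02,0,0,0,0.1],[0,0,0.02,0,0,0,0.1]]]' | sed -n 1,4p
```

```text
time_s: 22.58
eef_pos: [0.5324, 0.0103, 0.2373]
orientation: [3.141, -0.001, 0.006]
force: [-9.4, 0.2, 38.2]
time_s: 22.83
eef_pos: [0.5334, 0.0104, 0.2371]
orientation: [3.141, -0.001, 0.011]
force: [-12.7, -0.9, 49.5]
```

```bash
python3 -m handwheel '[[[0,0,0.01,0,0,0,0.1],[0,0,0.02,0,0,0,0.1],[0,0,0.02,0,0,0,0.1],[0,0,0.02,0,0,0,0.1]]]' | sed -n 1,4p
python3 -m handwheel '[[[0,0,-0.05,0,0,0,0.1],[0,0,-0.1,0,0,0,0.1],[0,0,-0.15,0,0,0,0.1],[0,0,-0.2,0,0,0,0.1],[0,0,-0.2,0,0,0,0.1],[0,0,-0.2,0,0,0,0.1]]]'
python3 -m handwheel '[[[0,0,-0.1,0,0,0,0.1],[0,0,-0.3,0,0,0,0.1],[0,0,-0.6,0,0,0,0.1],[0,0,-0.8,0,0,0,0.1],[0,0,-0.8,0,0,0,0.1]]]'
```

```text
time_s: 23.17
eef_pos: [0.5345, 0.0104, 0.2369]
orientation: [-3.141, 0.002, -0.017]
force: [-13.4, -1.1, 61.4]
time_s: 23.67
eef_pos: [0.5317, 0.0108, 0.248]
orientation: [3.141, 0.0, -0.001]
force: [0.4, 0.1, -1.9]
width: 0.0259
gripper_force: 108.5
time_s: 24.08
eef_pos: [0.534, 0.011, 0.3317]
orientation: [-3.141, -0.0, -0.012]
force: [0.9, 0.1, -1.0]
width: 0.026
gripper_force: 108.5
```

```bash
python3 -m handwheel '[[[-0.1,0.3,0,0,0,0,0.1],[-0.2,0.6,0,0,0,0,0.1],[-0.2,1,0,0,0,0,0.1],[-0.2,1,0,0,0,0,0.1]]]' >/dev/null
python3 -m handwheel '[[[-0.1,0.3,0,0,0,0,0.1],[-0.2,0.7,0,0,0,0,0.1],[-0.22,1,0,0,0,0,0.1],[-0.22,1,0,0,0,0,0.1]]]' >/dev/null
python3 -m handwheel '[[[0,0.3,0,0,0,0,0.1],[0,0.7,0,0,0,0,0.1],[0,1,0,0,0,0,0.1],[0,1,0,0,0,0,0.1],[0,1,0,0,0,0,0.1],[0,1,0,0,0,0,0.1],[0,1,0,0,0,0,0.1]]]'
python3 - <<'E'
from h import *
s=robot.get_state();print(s['eef_pos'])
W=cloud(shot('top','top5')).reshape(-1,3);q=W[(np.hypot(W[:,0]-.531,W[:,1]-.009)<.016)]
print('bore top z',np.round(np.nanpercentile(q[:,2],[5,25,50,75,95]),3))
d=shot('scene','scene5');cv2.imwrite('pics/c5.png',cv2.resize(d['image'][90:240,200:340],None,fx=4,fy=4,interpolation=2)[:,:,::-1])
p=cloud(d).reshape(-1,3);q=p[(np.hypot(p[:,0]-.489,p[:,1]+.291)<.035)&(p[:,2]>.15)]
for lo in np.arange(.24,.34,.01):
    r=q[(q[:,2]>lo)&(q[:,2]<lo+.01)]
    if len(r):print(round(lo,2),len(r),r.min(0),r.max(0))
E
```

```text
time_s: 25.33
eef_pos: [0.4899, -0.2873, 0.3276]
orientation: [-3.14, -0.004, 0.002]
force: [-0.3, 0.4, -1.7]
width: 0.0258
gripper_force: 108.8
[ 0.48992423 -0.28727136  0.32755729]
bore top z [0.152 0.154 0.155 0.157 0.159]
0.24 7 [ 0.4673819  -0.28069619  0.24697691] [ 0.503085   -0.26677451  0.24916728]
0.25 27 [ 0.46614697 -0.29202622  0.25036423] [ 0.50425367 -0.26234158  0.25999617]
0.26 29 [ 0.46668314 -0.29305137  0.26013308] [ 0.50350634 -0.26280078  0.26968669]
0.27 26 [ 0.46929176 -0.28903794  0.27118317] [ 0.50223296 -0.2683822   0.27977514]
0.28 18 [ 0.47055112 -0.2838904   0.2802334 ] [ 0.49573571 -0.26719438  0.28954861]
0.29 20 [ 0.47155083 -0.28138536  0.29000551] [ 0.49717292 -0.2689415   0.29923855]
0.3 17 [ 0.47494664 -0.28180858  0.30163167] [ 0.4986417  -0.27071274  0.30955706]
0.31 16 [ 0.47352373 -0.303482    0.31005102] [ 0.49807159 -0.26392835  0.31970367]
0.32 24 [ 0.4752482  -0.30089803  0.32054949] [ 0.50060072 -0.25683921  0.32998959]
0.33 21 [ 0.4738253  -0.28988332  0.33105178] [ 0.50098639 -0.25671011  0.33963549]
0.34 21 [ 0.47441777 -0.29037862  0.34011454] [ 0.50145253 -0.25687607  0.34859627]
```

View pics/c5.png

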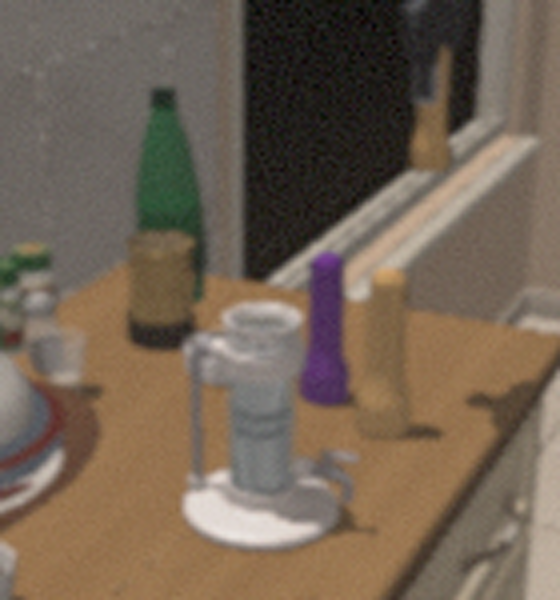

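Both cartridges are home (top at z = 0.155, as predicted) and the tamper is still held upright at (430,130). Next I set it down.

```bash
python3 -m handwheel '[[[0,0.04,0.3,0,0,0,0.1],[0,0.04,0.6,0,0,0,0.1],[0,0.04,0.9,0,0,0,0.1],[0,0.04,1,0,0,0,0.1],[0,0.04,1,0,0,0,0.1]]]' >/dev/null
python3 -m handwheel '[[[0,0,0.3,0,0,0,0.1],[0,0,0.6,0,0,0,0.1],[0,0,0.9,0,0,0,0.1],[0,0,1,0,0,0,0.1],[0,0,1,0,0,0,0.1],[0,0,1,0,0,0,0.1]]]'
python3 -m handwheel '[[[0,0,0.1,0,0,0,0.1],[0,0,0.2,0,0,0,0.1],[0,0,0.3,0,0,0,0.1],[0,0,0.35,0,0,0,0.1],[0,0,0.39,0,0,0,0.1],[0,0,0.43,0,0,0,0.1],[0,0,0.43,0,0,0,0.1],[0,0,0.43,0,0,0,0.1]]]'
```

```text
time_s: 26.35
eef_pos: [0.4909, -0.2936, 0.1298]
orientation: [3.141, 0.001, 0.003]
force: [-0.1, -0.4, -1.1]
width: 0.0258
gripper_force: 108.8
time_s: 27.02
eef_pos: [0.4896, -0.2932, 0.0852]
orientation: [-3.142, -0.0, 0.0]
force: [-1.0, 0.4, -1.5]
width: 0.0257
gripper_force: 108.8
```

```bash
python3 -m handwheel '[[[0,0,0.015,0,0,0,0.1],[0,0,0.015,0,0,0,0.1],[0,0,0.015,0,0,0,0.1]]]' | sed -n 1,4p
python3 -m handwheel '[[[0,0,0.01,0,0,0,0.1],[0,0,0.01,0,0,0,0.1],[0,0,0.01,0,0,0,0.1]]]' | sed -n 1,4p
```

```text
time_s: 27.27
eef_pos: [0.4898, -0.2932, 0.084]
orientation: [3.141, 0.0, 0.0]
force: [0.1, -0.3, -1.2]
time_s: 27.52
eef_pos: [0.4897, -0.2932, 0.0828]
orientation: [3.142, 0.0, 0.0]
force: [0.2, 0.3, -1.3]
```

```bash
python3 -m handwheel '[[[0,0,0.01,0,0,0,0.1],[0,0,0.01,0,0,0,0.1],[0,0,0.01,0,0,0,0.1]]]' | sed -n 1,4p
python3 -m handwheel '[[[0,0,0.01,0,0,0,0.1],[0,0,0.01,0,0,0,0.1],[0,0,0.01,0,0,0,0.1]]]' | sed -n 1,4p
```

```text
time_s: 27.77
eef_pos: [0.4898, -0.2932, 0.0824]
orientation: [3.141, 0.0, 0.001]
force: [-1.1, 1.1, 4.3]
time_s: 28.02
eef_pos: [0.4898, -0.2933, 0.0823]
orientation: [3.141, 0.0, 0.001]
force: [-2.7, 2.1, 13.7]
```

```bash
python3 -m handwheel '[[[0,0,-0.01,0,0,0,0.2],[0,0,-0.01,0,0,0,0.3],[0,0,-0.01,0,0,0,0.35],[0,0,-0.01,0,0,0,0.4],[0,0,-0.01,0,0,0,0.5],[0,0,-0.01,0,0,0,0.55],[0,0,-0.01,0,0,0,0.6],[0,0,-0.01,0,0,0,0.6],[0,0,-0.01,0,0,0,0.6]]]' 30
python3 -m handwheel '[[[0,0,-0.1,0,0,0,0.6],[0,0,-0.3,0,0,0,0.6],[0,0,-0.6,0,0,0,0.6],[0,0,-1,0,0,0,0.6],[0,0,-1,0,0,0,0.6]]]' >/dev/null
python3 -m handwheel '[[[0,0,-0.3,0,0,0,0.6],[0,0,-0.6,0,0,0,0.6],[0,0,-0.9,0,0,0,0.6],[0,0,-1,0,0,0,0.6],[0,0,-1,0,0,0,0.6],[0,0,-1,0,0,0,0.6]]]'
python3 - <<'E'
from h import *
d=shot('scene','scene6');p=cloud(d).reshape(-1,3);q=p[(np.hypot(p[:,0]-.489,p[:,1]+.291)<.035)&(p[:,2]>.01)&(p[:,2]<.15)]
print(q.min(0),q.max(0))
w=shot('wrist','w6')
cv2.imwrite('pics/end.png',np.hstack([cv2.resize(d['image'],(400,300)),cv2.resize(w['image'],(400,300))])[:,:,::-1])
W=cloud(shot('top')).reshape(-1,3);q=W[(np.hypot(W[:,0]-.531,W[:,1]-.009)<.016)]
print('bore top z',np.round(np.nanpercentile(q[:,2],[5,50,95]),3))
E
```

```text
time_s: 28.77
eef_pos: [0.4897, -0.2931, 0.0817]
orientation: [-3.142, -0.0, 0.0]
force: [0.6, 0.0, 0.2]
width: 0.051
gripper_force: 0.0
time_s: 29.68
eef_pos: [0.4895, -0.293, 0.282]
orientation: [3.141, 0.0, 0.001]
force: [-0.6, -0.2, -1.0]
width: 0.0511
gripper_force: 0.0
[ 0.46496162 -0.29925365  0.01029289] [ 0.49999164 -0.2684105   0.1212683 ]
bore top z [0.152 0.156 0.159]
```

View pics/end.png

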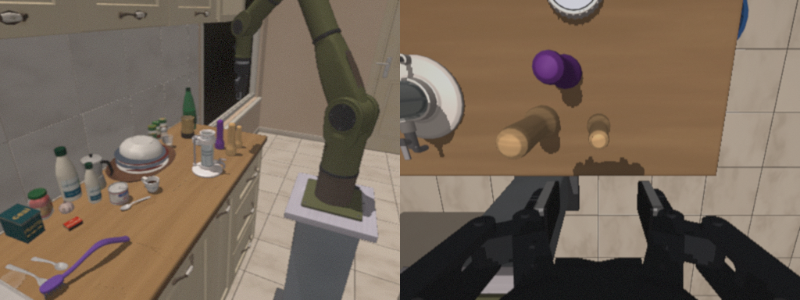

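The tamper stands upright at (598,132) in the wrist half. The housing is filled and nothing else has moved.

```bash
python3 -c "
from bench import robot
print(robot.sign_off())"
```

```text
the job is handed in; nothing more can be done
None
```

The job is handed in: both cartridges are in the housing (long below, short on top) and were rammed to a firm stop at about 61 N, and the tamper stands upright on the worktop again, with the cap, mug and spoon left alone, at about 30 s of the 66 s allowed.

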